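# Weigh two coffee canisters and register the heavier at the grinder

### The arm

A 6-joint arm with a two-finger parallel gripper is mounted at the origin on the work surface. World frame = base frame: x ahead of the robot, y to its left, z up, the work surface at z = 0. Lengths are in m, angles in rad, forces in N, time in s.
With the tool pointing down it reaches from about 0.35 to 0.775 m from the base axis. Payload 5.5 kg.
Tool frame: the origin (TCP) lies between the finger pads; the fingertips stand 19 mm ahead of it and the grasp point (between the pads) is the TCP; z points along the fingers, x is the direction in which the jaws open and shut, and the axes are right-handed (so a half turn about z gives the same grasp; the last joint's range is limited). The gripper opens to 85 mm and grips with 20 to 120 N. Pads are 22 mm wide; open, the fingers measure 114 mm over their backs; the gripper's body (76 mm by 85 mm) begins 54 mm behind the grasp point. The pads swing forward as they close: fully open they stand 13 mm farther back than shut.
Start: joints at [1.185, 0.313, 0.046, 1.304, 0, 1.431], TCP at [0.14, 0.558, 0.25] pointing down, gripper open.
Joint ranges: [-2.76, 2.76], [-0.86, 1.69], [-1.03, 1.26], [-2.2, 2.34], [-1.47, 1.5], [-3.14, 3.14]. Speed limits (rad/s): [2.57, 2.57, 3.14, 3.14, 3.14, 3.14].

### API

Orientations are given as a unit quaternion [w, x, y, z].
In Python, from workcell import env gives the robot as it stands. The module is installed in compiled form; this text tells all that it offers.
- The arm moves only by the tool carry_out, never from a script. Its argument "steps" is a list of rows, each a list of 7 numbers: the gripper command: -1 is shut, 1 is fully open, values between are in proportion, then the shift along the tool's x, y, z in m, then the turn, a rotation vector about the tool's x, y, z in rad. A call has 1 to 20 rows; each row shifts and turns the commanded pose from where the row before left it, along the tool's axes as they then stand; what a row does not reach is not made up. A row lasts 1/8 s, in which the tool goes at most 62.5 mm and 10.7 degrees, less where a joint would pass 70% of its speed; a pose out of reach is approached as far as the arm can. A call with a gripper value outside its range is refused whole. The fingers move at their own pace and stop on an object; "grip_force" is the grip in N (left out, the last holds). Time passes only in rows, so rows that do not move let the fingers close. It gives the time, the measured TCP pose, the force and the opening at its end, in the units of the state.
- env.get_state(): the state, without advancing time (a new reading comes with each control period).
- env.read_camera(name): name is "side" or "top"; returns a dict with "color" (420x560x3 uint8, red, green, blue), "K" (3x3 intrinsics, pixels), "R" (3x3) and "t" (3): a world point X has camera coordinates R X + t. Camera axes: x right, y down, z forward; pixel columns grow to the right and rows downward; lengths in m; the calibration is good to about 2 mm. A picture is of the moment at which its call begins. There is no depth.
- env.hand_in(): hands the job in, once; it reports no verdict.
The state is a dict: "clock": time; "joint_pos": joint angles; "qvel": joint speeds; "tau": joint torques, N m; "tcp_pos": TCP position; "orientation": TCP orientation; "wrist_force": force on the tool from outside, world axes, zero at the start; "ft_torque": the same for the moment, N m; "finger_gap": finger opening in m.
Only numpy, scipy, OpenCV 4.12 (cv2) and the standard library are available. Lean on these libraries where they do the work, as an engineer would, in place of code of your own. Each camera call takes 0.05 s, during which the arm holds its last target. There are 200 camera calls.

### The job

Weigh the two matching white coffee canisters against each other: stand one on the middle of each pan of the balance, let go of both and let it settle. Then take the heavier one over to the grinder's metal stand, slide it along the stand against the black sprung push plate and hold it there with a push of about 8 N for a second, then draw it back so that it stands on the stand clear of the plate, and let go; leave the lighter one on its pan. Be gentle throughout and leave the other things on the counter alone.

Things in the scene. Friction and masses are not known exactly. Their poses are not given: they have to be found in the camera images.
- jar_a: one of two identical white ceramic coffee canisters with cork lid and copper band: upright cylinder 56 in diameter, 90 high; origin at the centre of its underside, z up. Each weighs between 240 and 480 g; which is the heavier is not known beforehand and can be either
- jar_b: one of two identical white ceramic coffee canisters with cork lid and copper band: upright cylinder 56 in diameter, 90 high; origin at the centre of its underside, z up. Each weighs between 240 and 480 g; which is the heavier is not known beforehand and can be either
- balance: green equal-arm kitchen balance, base 90 x 190 and 22 high, steel beam along its y, post 81 high in the middle; origin at the centre of its underside; its +y points to the left pan. A linkage keeps the round brass pans level (96 in diameter, 6 thick, flat, at y = +105 and -105, tops 85 above the counter when level and empty); each pan sits on a rubber cushion that gives 0.5 mm per N, up to 10 mm
- pan_left_top (a point): centre of the top face of the left (+y) pan; moves with the pan
- pan_right_top (a point): centre of the top face of the right (-y) pan; moves with the pan
- pan_left (a joint): height of the left pan from level, in m, -0.008 (down on its stop) to +0.008; the right pan moves by the same amount the other way. Damped (moves about 1 mm/s for every 16 mN of difference in weight), no noticeable friction or return spring: the lower pan carries the heavier canister once it has had some 3 s (longer if they are nearly equal)
- stand: flat aluminium slab of the grinder on a rubber base: top face 24 above the counter, level, 100 wide in y, from x = -60 to +115 of its origin; the slab gives straight down by about 0.7 mm per N, up to 10 mm; the origin is on the counter under the orange spot; +x points to the push plate and grinder housing
- stand_spot (a point): centre of the orange disc (68 across) on the slab's top face, 24 above the counter unloaded, sinks with the slab; axes as stand
- grinder: white grinder with amber hopper, origin and axes the same as stand; housing 130 x 150, 186 high, its front at x = +190. In front of it, over the slab, a black upright push plate 70 wide, from 28 to 96 above the counter, facing -x, on a spring rod. The face of the plate at rest stands somewhere between x = +62 and +98 (a setting that differs each time and is not measured: feel for it); it yields along +x by about 0.7 mm per N, up to 30 mm, and springs back when let go
- soap: bystander: green plastic soap bottle with white cap, 64 across, 160 high; origin at its underside
- mug: bystander: blue mug, 80 across, 90 high; origin at its underside
- cup: bystander: small white cup, 64 across, 60 high; origin at its underside
- jug: bystander: small steel milk jug with a handle, 80 across, 100 high; origin at its underside
- spoon: bystander: steel spoon, 150 long, lying flat; origin at its underside
- sugar: bystander: clear jar with steel lid, 68 across, 110 high; origin at its underside
There are look-alikes about, which are no part of the job. What is shaped like the jar_b but green, red or yellow is not meant.

How it is judged:
On the way, in this order (a step that is already met when the one before it is completed fails the run):
1. the two canisters stand released on opposite pans and the balance is at rest (((horizontal distance between jar_a and pan_left_top below 0.02 m and contact force between each of jar_a, jar_b and balance above 1 N and angle between each of jar_a, jar_b's own z axis and vertical below 0.1 rad and contact force between each of jar_a, jar_b and the fingers below 0.05 N and horizontal distance between jar_b and pan_right_top below 0.02 m and velocity of joint pan_left between -0.003 and 0.003 m/s) or (horizontal distance between jar_b and pan_left_top below 0.02 m and contact force between each of jar_b, jar_a and balance above 1 N and angle between each of jar_b, jar_a's own z axis and vertical below 0.1 rad and contact force between each of jar_b, jar_a and the fingers below 0.05 N and horizontal distance between jar_a and pan_right_top below 0.02 m and velocity of joint pan_left between -0.003 and 0.003 m/s))), for 0.3 s.
2. a canister, upright on the stand (within 6 mm of its top face), is held against the push plate with 5 to 12 N while the other stands on its pan (((contact force between jar_a and grinder between 5 and 12 N and z of jar_a in the frame of stand_spot below 0.006 m and angle between jar_a's own z axis and vertical below 0.15 rad and ((horizontal distance between jar_b and pan_left_top below 0.02 m and contact force between jar_b and balance above 1 N and angle between jar_b's own z axis and vertical below 0.1 rad and contact force between jar_b and the fingers below 0.05 N) or (horizontal distance between jar_b and pan_right_top below 0.02 m and contact force between jar_b and balance above 1 N and angle between jar_b's own z axis and vertical below 0.1 rad and contact force between jar_b and the fingers below 0.05 N))) or (contact force between jar_b and grinder between 5 and 12 N and z of jar_b in the frame of stand_spot below 0.006 m and angle between jar_b's own z axis and vertical below 0.15 rad and ((horizontal distance between jar_a and pan_left_top below 0.02 m and contact force between jar_a and balance above 1 N and angle between jar_a's own z axis and vertical below 0.1 rad and contact force between jar_a and the fingers below 0.05 N) or (horizontal distance between jar_a and pan_right_top below 0.02 m and contact force between jar_a and balance above 1 N and angle between jar_a's own z axis and vertical below 0.1 rad and contact force between jar_a and the fingers below 0.05 N))))), for 0.5 s.
At the end, for the whole second after the job is handed in: the heavier canister (either, if within 2 percent) stands upright on the stand, within 30 mm of its middle line and 35 mm before to 70 mm beyond the spot, clear of the push plate; the lighter stands upright within 20 mm of a pan's centre; neither is held (((contact force between jar_a and stand above 1 N and contact force between jar_a and grinder below 0.05 N and angle between jar_a's own z axis and vertical below 0.08 rad and x of jar_a in the frame of stand_spot between -0.035 and 0.07 m and y of jar_a in the frame of stand_spot between -0.03 and 0.03 m and linear speed of jar_a below 0.01 m/s and ((horizontal distance between jar_b and pan_left_top below 0.02 m and contact force between jar_b and balance above 1 N and angle between jar_b's own z axis and vertical below 0.1 rad and contact force between jar_b and the fingers below 0.05 N) or (horizontal distance between jar_b and pan_right_top below 0.02 m and contact force between jar_b and balance above 1 N and angle between jar_b's own z axis and vertical below 0.1 rad and contact force between jar_b and the fingers below 0.05 N)) and contact force between jar_b and balance below 3.502 N) or (contact force between jar_b and stand above 1 N and contact force between jar_b and grinder below 0.05 N and angle between jar_b's own z axis and vertical below 0.08 rad and x of jar_b in the frame of stand_spot between -0.035 and 0.07 m and y of jar_b in the frame of stand_spot between -0.03 and 0.03 m and linear speed of jar_b below 0.01 m/s and ((horizontal distance between jar_a and pan_left_top below 0.02 m and contact force between jar_a and balance above 1 N and angle between jar_a's own z axis and vertical below 0.1 rad and contact force between jar_a and the fingers below 0.05 N) or (horizontal distance between jar_a and pan_right_top below 0.02 m and contact force between jar_a and balance above 1 N and angle between jar_a's own z axis and vertical below 0.1 rad and contact force between jar_a and the fingers below 0.05 N)) and contact force between jar_b and stand above 3.365 N))); the robot touches nothing.
It fails at once if a canister pressed on or dropped onto the balance with more than 20 N, or the stand with more than 40 N (contact force between any of jar_a, jar_b and balance above 20 N or contact force between any of jar_a, jar_b and stand above 40 N).
It fails at once if a canister pressed on the push plate or grinder with more than 18 N (contact force between any of jar_a, jar_b and grinder above 18 N).
It fails at once if a canister tipped over (angle between any of jar_a, jar_b's own z axis and vertical above 0.6 rad).
It fails at once if the robot itself pushes on the balance (over 10 N) or on the push plate or grinder (over 5 N) (contact force between any of the arm, the fingers and balance above 10 N or contact force between any of the arm, the fingers and grinder above 5 N).
It fails at once if another thing on the counter moved by more than 20 mm (distance of any of soap, mug, cup, jug, spoon, sugar from where it was at the start of the episode above 0.02 m).
It also fails if it takes over 72 s, if anything falls off the work surface, if the arm or the gripper's body presses on something with over 40 N, if the wrist force passes 120 N, or if a joint passes its speed limit or range.

## Working session

There is one attempt and no reset: what is moved stays moved. The work goes in short steps, Python scripts to look and compute and a tool call to move; the robot and the scene stay as the last step left them, time stands still between calls to the robot, and variables do not carry over. Pictures are saved under pics/ and viewed, about 8 in all and at most 12, crops included, and the job is handed in when it is done.

Besides the shell and the picture viewer there is one more tool, called after "Emit:" as name([rows], argument=value, ...), one row to a line, values as JSON. carry_out: Moves the arm, as the interface text tells. Its arguments: {"type":"object","properties":{"steps":{"type":"array","items":{"type":"array","items":{"type":"number"}}},"grip_force":{"type":"number"}},"required":["steps"]}

```bash
mkdir -p pics; cat > h.py <<'E'
import numpy as np, cv2
from workcell import env
def snap(n,f):
    c=env.read_camera(n); cv2.imwrite('pics/'+f,c['color'][:,:,::-1]); return c
def ray(c,u,v,z):
    # world point on plane z for pixel
    R=np.array(c['R']);t=np.array(c['t']);d=R.T@np.linalg.solve(c['K'],[u,v,1]);o=-R.T@t
    return o+d*(z-o[2])/d[2]
def proj(c,X):
    p=c['K']@(np.array(c['R'])@np.array(X)+c['t']); return p[:2]/p[2]
E
python3 - <<'E'
from h import *
for n in('top','side'):
    c=snap(n,n+'0.png'); print(n,c['K'].tolist(),(-c['R'].T@c['t']).round(3),c['R'].round(3).tolist())
s=env.get_state();print({k:np.round(v,3).tolist() for k,v in s.items()})
E
```

```text
top [[382.1727084486318, 0.0, 281.6270853570594], [0.0, 382.1727084486318, 202.51963205549316], [0.0, 0.0, 1.0]] [ 0.474 -0.023  1.135] [[-0.025, -1.0, 0.004], [-0.996, 0.024, -0.089], [0.089, -0.006, -0.996]]
side [[454.48755102385314, 0.0, 279.44676642709067], [0.0, 454.48755102385314, 203.9435031268562], [0.0, 0.0, 1.0]] [0.353 0.848 0.811] [[-0.971, -0.239, 0.002], [-0.157, 0.628, -0.763], [0.181, -0.741, -0.647]]
{'clock': 0.1, 'joint_pos': [1.185, 0.314, 0.045, 1.304, 0.0, 1.431], 'qvel': [0.0, -0.003, 0.0, 0.0, -0.002, -0.002], 'tau': [0.004, -48.173, 29.924, 0.013, -0.0, 0.0], 'tcp_pos': [0.14, 0.557, 0.25], 'orientation': [0.0, 0.788, 0.615, -0.001], 'wrist_force': [1.235, 0.229, -0.217], 'ft_torque': [-0.021, -0.067, -0.027], 'finger_gap': 0.086}
```

View pics/top0.png

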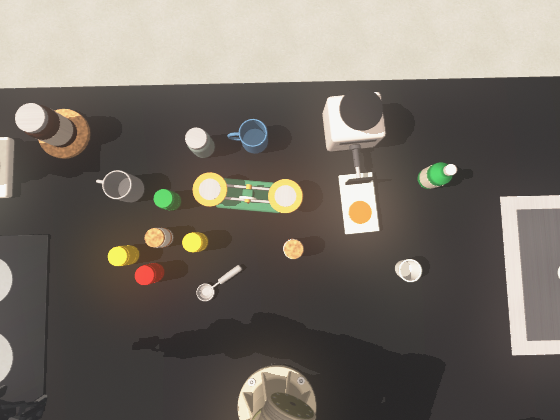

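View pics/side0.png

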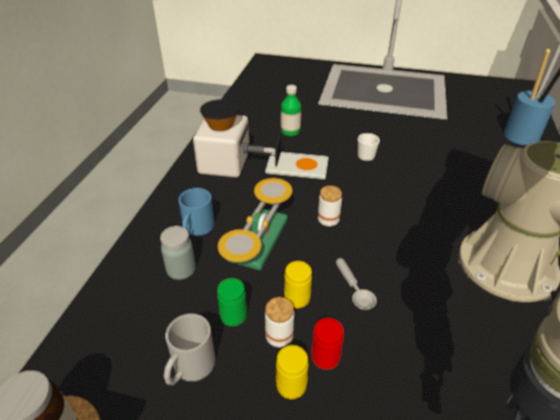

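Top view: the white, cork-lidded canisters are at about (157,237) and (293,248). The green (166,199), red (148,273) and yellow (195,242), (122,256) ones are look-alikes. Pans are at (210,189) and (285,196), and the orange spot is at (360,212). Next I measure these and confirm them in one crop.

```bash
cat > m.py <<'E'
from h import *
from scipy.optimize import least_squares
T=env.read_camera('top');S=env.read_camera('side')
def circ(x,y,z,r,n=40):
    a=np.linspace(0,2*np.pi,n); return np.c_[x+r*np.cos(a),y+r*np.sin(a),np.full(n,z)]
def blob(c,near,lo,hi,rad=30):
    h=cv2.cvtColor(c['color'],cv2.COLOR_RGB2HSV); m=cv2.inRange(h,lo,hi)
    k=np.zeros_like(m);cv2.circle(k,near,rad,255,-1);m&=k
    n,l,s,ce=cv2.connectedComponentsWithStats(m);i=1+s[1:,4].argmax();
    return (l==i),ce[i],s[i]
def hullc(c,near,lo,hi,rad=30):
    m,_,s=blob(c,near,lo,hi,rad);p=np.argwhere(m)[:,::-1].astype(np.float32)
    return cv2.fitEllipse(cv2.convexHull(p))[0],s
def tri(pt,ps):
    f=lambda X:np.r_[proj(T,X)-pt,proj(S,X)-ps]
    r=least_squares(f,[.5,0,.05]);return r.x.round(4),r.fun.round(2)
cork=((5,60,90),(22,255,255)); 
for nm,a,b,lo,hi,z,r in [('jarL',(157,237),(279,309),(5,50,80),(24,220,255),.09,18),('jarR',(293,248),(330,194),(5,50,80),(24,220,255),.09,16),
  ('panL',(210,189),(240,245),(16,110,80),(32,255,255),.085,28),('panR',(285,196),(273,190),(16,110,80),(32,255,255),.085,28),
  ('spot',(360,212),(307,164),(8,130,120),(24,255,255),.024,20)]:
    e,s1=hullc(T,a,lo,hi,r);g,s2=hullc(S,b,lo,hi,r+4 if nm[0]=='p' else r)
    print(nm,np.round(e,1),np.round(g,1),s1,s2,'top',ray(T,*e,z).round(4)[:2],'side',ray(S,*g,z).round(4)[:2],'tri',*tri(e,g))
E
python3 - <<'E'
from m import *
a=cv2.resize(T['color'][150:290,100:400],None,fx=2.6,fy=2.6,interpolation=3)[:,:,::-1]
b=cv2.resize(T['color'][80:250,310:400],None,fx=2.6,fy=2.6)
cv2.imwrite('pics/crop1.png',a)
w=T['color'][160:245,325:390]; g=w.min(2)>150
ys,xs=np.nonzero(g); p=np.c_[xs+325,ys+160]
# slab white area min rect in world
P=np.array([ray(T,u+.0,v+.0,.024)[:2] for u,v in p if v>172],np.float32)
rc=cv2.minAreaRect(P);print(rc,cv2.boxPoints(rc).round(3).tolist())
E
```

```text
jarL [157. 237.] [278.5 309.7] [139 219  37  37 904] [264 296  31  28 629] top [0.481  0.3119] side [0.4815 0.328 ] tri [0.4832 0.3171 0.075 ] [-0.14 -0.74  0.53  0.05]
jarR [291.8 245.8] [330.7 193.5] [277 232  30  28 553] [319 185  24  18 338] top [ 0.4482 -0.0543] side [ 0.4395 -0.0485] tri [ 0.4438 -0.055   0.0843] [ 0.24  1.55 -1.46 -0.08]
panL [209.3 188.9] [238.9 245.3] [192 172  35  35 558] [217 229  45  34 790] top [0.61   0.1697] side [0.6101 0.1767] tri [0.6117 0.171  0.0789] [-0.07 -0.31  0.25  0.04]
panR [285.  195.5] [272.7 190.3] [268 179  35  34 538] [253 177  40  27 560] top [ 0.5865 -0.0393] side [ 0.586  -0.0319] tri [ 0.5876 -0.0393  0.0789] [-0.03 -0.16  0.15  0.02]
spot [359.8 211.8] [306.2 163.7] [349 201  22  23 393] [296 158  21  12 203] top [ 0.5401 -0.2569] side [ 0.5406 -0.2535] tri [ 0.5407 -0.2575  0.0212] [-0.03 -0.17  0.18  0.02]
((0.5674799084663391, -0.2532554566860199), (0.17414656281471252, 0.10013563185930252), 4.453903675079346) [[0.47699999809265137, -0.20999999344348907], [0.48500001430511475, -0.3100000023841858], [0.6579999923706055, -0.29600000381469727], [0.6499999761581421, -0.19699999690055847]]
```

View pics/crop1.png

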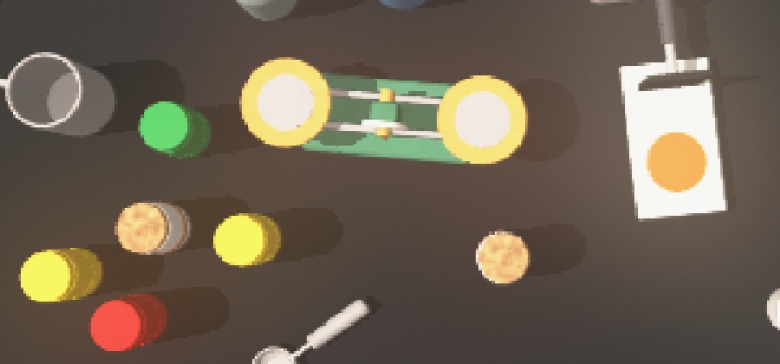

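Orange spot and slab agree (stand yaw +0.078, spot (0.540,-0.257)), and the pan distance is 0.210 as it should be. The crop confirms the two cork lids at crop (143,228) and (502,258). The blob mask clipped both, so I refine their centres.

```bash
cat > m2.py <<'E'
from h import *
T=env.read_camera('top')
for n,(x,y) in {'L':(155,237),'R':(293,249)}.items():
    w=T['color'][y-22:y+22,x-22:x+26]; h=cv2.cvtColor(w,cv2.COLOR_RGB2HSV)
    for smin in (70,100):
        m=((h[...,1]>smin)&(h[...,2]>120)&(h[...,0]<25)).astype(np.uint8)
        k,l,s,c=cv2.connectedComponentsWithStats(m);i=l[22,22]
        q=np.argwhere(l==i)[:,::-1].astype(np.float32); (cx,cy),r=cv2.minEnclosingCircle(q)
        u=np.array([x-22+c[i][0],y-22+c[i][1]]); v=np.array([x-22+cx,y-22+cy])
        print(n,s[i],u.round(1),ray(T,*u,.09).round(4),v,round(r,1),ray(T,*v,.09).round(4), 'area dia mm',2*np.sqrt(s[i][4]/np.pi)*1045/382)
E
python3 m2.py
```

```text
L [ 11  13  21  20 326] [154.1 237.3] [0.4805 0.3197 0.09  ] [154.13120651 237.12411308] 10.4 [0.4809 0.3197 0.09  ] area dia mm 55.73356028708735
L [ 11  13  21  19 303] [153.8 237.3] [0.4805 0.3206 0.09  ] [153.90146065 237.15693474] 10.1 [0.4808 0.3203 0.09  ] area dia mm 53.73154161326917
R [ 13  11  20  21 306] [293.5 248.5] [ 0.4407 -0.0586  0.09  ] [293.12068939 248.12068939] 10.5 [ 0.4418 -0.0576  0.09  ] area dia mm 53.9968841732287
R [ 13  13  20  19 273] [293.8 249. ] [ 0.4393 -0.0595  0.09  ] [293.58571434 248.87142944] 9.7 [ 0.4397 -0.0588  0.09  ] area dia mm 51.00224702258215
```

Both circles are 54–56 mm across, as they should be. Jar L is at (0.4805, 0.320) and jar R at (0.440, -0.0585). I'll keep the tool yaw so that tool y equals stand x and move over jar L.

Emit:
carry_out([
  [1,0,0,0,0,0,-0.1615],
  [1,0,0,0,0,0,-0.1615],
  [1,-0.0329,0.0401,0,0,0,0],
  [1,-0.0329,0.0401,0,0,0,0],
  [1,-0.0329,0.0401,0,0,0,0],
  [1,-0.0329,0.0401,0,0,0,0],
  [1,-0.0329,0.0401,0,0,0,0],
  [1,-0.0329,0.0401,0,0,0,0],
  [1,-0.0329,0.0401,0,0,0,0],
  [1,-0.0329,0.0401,0,0,0,0],
  [1,0,0,0,0,0,0],
  [1,0,0,0,0,0,0],
], grip_force=40)

```text
clock: 1.75
tcp_pos: [0.4797, 0.3199, 0.25]
orientation: [-0.0, 0.68, 0.734, -0.0]
wrist_force: [0.6, 0.4, 0.0]
finger_gap: 0.0856
```

Emit:
carry_out([
  [1,0,0.001,0.05,0,0,0],
  [1,0,0,0.05,0,0,0],
  [1,0,0,0.04,0,0,0],
  [1,0,0,0.03,0,0,0],
  [1,0,0,0.02,0,0,0],
  [1,0,0,0,0,0,0],
  [-1,0,0,0,0,0,0],
  [-1,0,0,0,0,0,0],
  [-1,0,0,0,0,0,0],
  [-1,0,0,0,0,0,0],
  [-1,0,0,0,0,0,0],
  [-1,0,0,0,0,0,0],
], grip_force=40)

```text
clock: 3.25
tcp_pos: [0.4819, 0.3211, 0.062]
orientation: [0.0, 0.679, 0.734, 0.002]
wrist_force: [-2.3, 3.0, 7.0]
finger_gap: 0.0554
```

Emit:
carry_out([
  [-1,0,0,-0.02,0,0,0],
  [-1,0,0,-0.04,0,0,0],
  [-1,0,0,-0.05,0,0,0],
  [-1,0,0,-0.04,0,0,0],
  [-1,0,0,0,0,0,0],
  [-1,0,0,0,0,0,0],
  [-1,0,0,0,0,0,0],
])

```text
clock: 4.12
tcp_pos: [0.4799, 0.3195, 0.208]
orientation: [-0.001, 0.679, 0.734, -0.002]
wrist_force: [-0.6, 0.6, -3.4]
finger_gap: 0.0558
```

Emit:
carry_out([
  [-1,-0.02,0.0146,0,0,0,0],
  [-1,-0.04,0.0291,0,0,0,0],
  [-1,-0.04,0.0291,0,0,0,0],
  [-1,-0.04,0.0291,0,0,0,0],
  [-1,-0.02,0.0146,0,0,0,0],
  [-1,0,0,0,0,0,0],
  [-1,0,0,0,0,0,0],
  [-1,0,0,0,0,0,0],
])

```text
clock: 5.12
tcp_pos: [0.6086, 0.1708, 0.2102]
orientation: [-0.0, 0.679, 0.734, -0.0]
wrist_force: [0.6, -0.2, -3.5]
finger_gap: 0.0553
```

Emit:
carry_out([
  [-1,0,0.001,0.03,0,0,0],
  [-1,0,0,0.02,0,0,0],
  [-1,0,0,0.01,0,0,0],
  [-1,0,0,0.003,0,0,0],
  [-1,0,0,0.003,0,0,0],
  [-1,0,0,0.003,0,0,0],
  [-1,0,0,0.002,0,0,0],
  [-1,0,0,0,0,0,0],
  [-1,0,0,0,0,0,0],
])

```text
clock: 6.25
tcp_pos: [0.6106, 0.1696, 0.1394]
orientation: [-0.0, 0.679, 0.734, 0.0]
wrist_force: [0.2, 0.0, -3.3]
finger_gap: 0.0552
```

Emit:
carry_out([
  [-1,0,0,0.001,0,0,0],
  [-1,0,0,0.001,0,0,0],
  [-1,0,0,0,0,0,0],
  [-1,0,0,0,0,0,0],
])

```text
clock: 6.75
tcp_pos: [0.6107, 0.1696, 0.1375]
orientation: [0.0, 0.679, 0.734, 0.0]
wrist_force: [-0.1, -1.0, -1.4]
finger_gap: 0.0549
```

Emit:
carry_out([
  [-1,0,0,0.001,0,0,0],
  [-1,0,0,0,0,0,0],
  [-0.2,0,0,0,0,0,0],
  [0.4,0,0,0,0,0,0],
  [1,0,0,0,0,0,0],
  [1,0,0,0,0,0,0],
  [1,0,0,0,0,0,0],
  [1,0,0,-0.03,0,0,0],
  [1,0,0,-0.05,0,0,0],
  [1,0,0,-0.05,0,0,0],
  [1,0,0,0,0,0,0],
])

```text
clock: 8.12
tcp_pos: [0.6128, 0.1701, 0.2716]
orientation: [0.003, 0.679, 0.734, 0.004]
wrist_force: [0.2, 0.7, -0.2]
finger_gap: 0.0855
```

```bash
python3 - <<'E'
from h import *
c=snap('side','s1.png')['color'][90:300,150:400]
cv2.imwrite('pics/s1c.png',cv2.resize(c[:,:,::-1],None,fx=2.8,fy=2.8,interpolation=3))
s=env.get_state();print(s['clock'],s['tcp_pos'],s['joint_pos'])
E
```

```text
8.175 [0.6117952  0.16990902 0.26873844] [1.44498240e-01 4.27059525e-01 2.56532740e-01 1.39521996e+00
 1.50319526e-04 6.72525148e-02]
```

View pics/s1c.png

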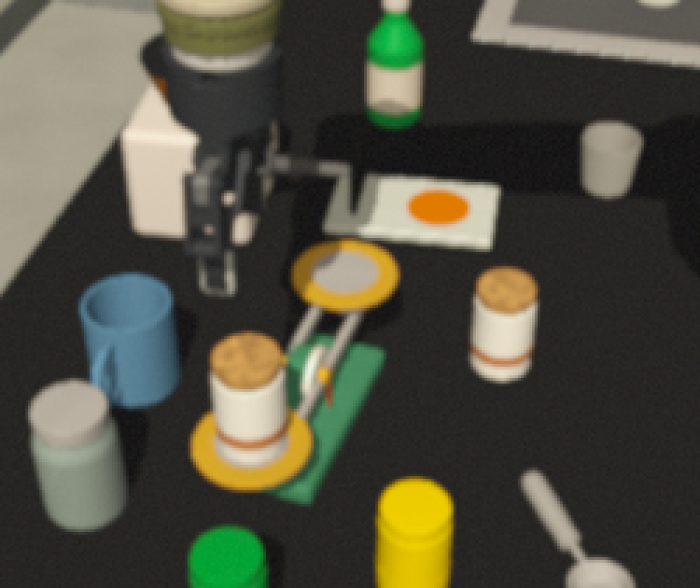

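The first jar stands centred on the left pan (crop 250,445), with that pan down and the right pan (345,275) up. Now the second jar.

Emit:
carry_out([
  [1,-0.0358,-0.0314,0,0,0,0],
  [1,-0.0358,-0.0314,0,0,0,0],
  [1,-0.0358,-0.0314,0,0,0,0],
  [1,-0.0358,-0.0314,0,0,0,0],
  [1,-0.0358,-0.0314,0,0,0,0],
  [1,-0.0358,-0.0314,0,0,0,0],
  [1,0,0,0.02,0,0,0],
  [1,0,0,0.04,0,0,0],
])

```text
clock: 9.18
tcp_pos: [0.4394, -0.0599, 0.2057]
orientation: [0.001, 0.68, 0.733, 0.001]
wrist_force: [1.1, 0.4, -0.4]
finger_gap: 0.0854
```

Emit:
carry_out([
  [1,0,0,0.05,0,0,0],
  [1,0,0,0.05,0,0,0],
  [1,0,0,0.03,0,0,0],
  [1,0,0,0.016,0,0,0],
  [1,0,0,0,0,0,0],
  [-1,0,0,0,0,0,0],
  [-1,0,0,0,0,0,0],
  [-1,0,0,0,0,0,0],
  [-1,0,0,0,0,0,0],
  [-1,0,0,0,0,0,0],
  [-1,0,0,0,0,0,0],
], grip_force=40)

```text
clock: 10.55
tcp_pos: [0.44, -0.059, 0.0611]
orientation: [0.001, 0.679, 0.734, 0.001]
wrist_force: [-0.2, 1.2, 6.9]
finger_gap: 0.0553
```

Emit:
carry_out([
  [-1,0,0,-0.02,0,0,0],
  [-1,0,0,-0.04,0,0,0],
  [-1,0,0,-0.05,0,0,0],
  [-1,0,0,-0.04,0,0,0],
  [-1,0,0,0,0,0,0],
  [-1,0,0,0,0,0,0],
  [-1,0,0,0,0,0,0],
])

```text
clock: 11.42
tcp_pos: [0.438, -0.0586, 0.2084]
orientation: [-0.002, 0.679, 0.734, -0.001]
wrist_force: [1.1, -0.2, -2.9]
finger_gap: 0.0552
```

Emit:
carry_out([
  [-1,0.001,0.025,0,0,0,0],
  [-1,0.002,0.05,0,0,0,0],
  [-1,0.002,0.05,0,0,0,0],
  [-1,0.002,0.0235,0,0,0,0],
  [-1,0,0,0.02,0,0,0],
  [-1,0,0,0.02,0,0,0],
  [-1,0,0,0.01,0,0,0],
  [-1,0,0,0,0,0,0],
  [-1,0,0,0,0,0,0],
  [-1,0,0,0,0,0,0],
])

```text
clock: 12.68
tcp_pos: [0.5874, -0.0407, 0.1613]
orientation: [0.001, 0.679, 0.734, 0.0]
wrist_force: [0.8, 0.4, -3.8]
finger_gap: 0.055
```

Emit:
carry_out([
  [-1,0.001,0,0.004,0,0,0],
  [-1,0,0,0.002,0,0,0],
  [-1,0,0,0.001,0,0,0],
  [-1,0,0,0.001,0,0,0],
  [-1,0,0,0,0,0,0],
  [-1,0,0,0,0,0,0],
])

```text
clock: 13.42
tcp_pos: [0.5867, -0.0395, 0.1525]
orientation: [-0.0, 0.679, 0.734, 0.0]
wrist_force: [-1.9, 1.3, -0.4]
finger_gap: 0.0551
```

Emit:
carry_out([
  [-0.2,0,0,0,0,0,0],
  [0.4,0,0,0,0,0,0],
  [1,0,0,0,0,0,0],
  [1,0,0,0,0,0,0],
  [1,0,0,0,0,0,0],
  [1,0,0,-0.02,0,0,0],
  [1,0,0,-0.04,0,0,0],
  [1,0,0,-0.05,0,0,0],
  [1,0,-0.05,0,0,0,0],
  [1,0,-0.05,0,0,0,0],
  [1,0,0,0,0,0,0],
  [1,0,0,0,0,0,0],
  [1,0,0,0,0,0,0],
  [1,0,0,0,0,0,0],
  [1,0,0,0,0,0,0],
  [1,0,0,0,0,0,0],
  [1,0,0,0,0,0,0],
  [1,0,0,0,0,0,0],
])

```text
clock: 15.68
tcp_pos: [0.487, -0.0473, 0.2623]
orientation: [-0.0, 0.679, 0.734, 0.0]
wrist_force: [-0.3, 0.2, 0.8]
finger_gap: 0.0856
```

```bash
cat > look.py <<'E'
from h import *
import sys
c=snap('side',sys.argv[1])['color'][90:300,150:400]
cv2.imwrite('pics/c'+sys.argv[1],cv2.resize(c[:,:,::-1],None,fx=2.8,fy=2.8,interpolation=3))
s=env.get_state();print(s['clock'],s['tcp_pos'])
E
python3 look.py s2.png
python3 - <<'E'
from h import *
c=env.read_camera('side');P={'L':(.61,.17),'R':(.5865,-.0393)}
# predicted front bottom edge and pan pixel for +-8 mm
for n,(x,y) in P.items():
  for z in (.075,.083,.091): print(n,z,((proj(c,[x,y,z])-[150,90])*2.8).round(1),'lidtop',((proj(c,[x,y,z+.09])-[150,90])*2.8).round(1))
E
```

```text
15.725 [ 0.48704063 -0.04727385  0.26231831]
L 0.075 [252.1 437.9] lidtop [245.8 354.6]
L 0.083 [251.6 430.9] lidtop [245.2 346.7]
L 0.091 [251.1 423.8] lidtop [244.5 338.8]
R 0.075 [345.2 284.3] lidtop [344.6 204.3]
R 0.083 [345.2 277.6] lidtop [344.5 196.8]
R 0.091 [345.1 270.7] lidtop [344.5 189.2]
```

View pics/cs2.png

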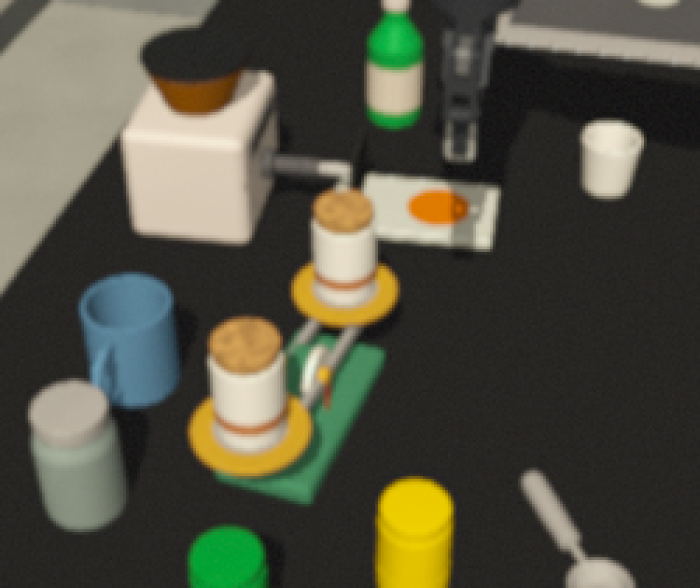

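Right jar is lower: its pan centre is at crop (345,290), was 275. The left lid rose from 360 to 345, so the beam swung the full 16 mm to its stop. The right jar is the heavier, and I regrasp it.

Emit:
carry_out([
  [1,0,0.03,0,0,0,0],
  [1,0,0.04,0,0,0,0],
  [1,0,0.03,0,0,0,0],
  [1,0,0,0,0,0,0],
  [1,0,0,0.04,0,0,0],
  [1,0,0,0.045,0,0,0],
  [1,0,0,0.025,0,0,0],
  [1,0,0,0.014,0,0,0],
  [1,0,0,0,0,0,0],
  [1,0,0,0,0,0,0],
])

```text
clock: 17.02
tcp_pos: [0.5874, -0.0397, 0.1397]
orientation: [0.001, 0.679, 0.734, 0.001]
wrist_force: [-0.2, -0.4, -0.4]
finger_gap: 0.0855
```

Emit:
carry_out([
  [0.6,0,0,0,0,0,0],
  [0.4,0,0,0,0,0,0],
  [-1,0,0,-0.001,0,0,0],
  [-1,0,0,0,0,0,0],
  [-1,0,0,0,0,0,0],
  [-1,0,0,0,0,0,0],
  [-1,0,0,0,0,0,0],
], grip_force=40)

```text
clock: 17.9
tcp_pos: [0.587, -0.0396, 0.1394]
orientation: [0.0, 0.679, 0.734, 0.0]
wrist_force: [1.1, -0.2, 0.4]
finger_gap: 0.0553
```

Emit:
carry_out([
  [-1,0,0,-0.015,0,0,0],
  [-1,0,0,-0.03,0,0,0],
  [-1,0,0,-0.025,0,0,0],
  [-1,0,0,0,0,0,0],
  [-1,-0.02,-0.0065,0,0,0,0],
  [-1,-0.0354,-0.0115,0,0,0,0],
  [-1,-0.0354,-0.0115,0,0,0,0],
  [-1,-0.0354,-0.0115,0,0,0,0],
  [-1,-0.0354,-0.0115,0,0,0,0],
  [-1,-0.0311,-0.0098,0,0,0,0],
  [-1,-0.02,-0.0065,0,0,0,0],
  [-1,0,0,0,0,0,0],
  [-1,0,0,0,0,0,0],
  [-1,0,0,0,0,0,0],
])

```text
clock: 19.65
tcp_pos: [0.5347, -0.2559, 0.2092]
orientation: [-0.0, 0.679, 0.734, 0.0]
wrist_force: [-0.2, 0.1, -3.6]
finger_gap: 0.0554
```

Emit:
carry_out([
  [-1,0,0,0.04,0,0,0],
  [-1,0,0,0.04,0,0,0],
  [-1,0,0,0.025,0,0,0],
  [-1,0,0,0.01,0,0,0],
  [-1,0,0,0.003,0,0,0],
  [-1,0,0,0,0,0,0],
  [-1,0,0,0,0,0,0],
  [-1,0,0,0,0,0,0],
])

```text
clock: 20.65
tcp_pos: [0.535, -0.2573, 0.0921]
orientation: [0.001, 0.679, 0.734, 0.0]
wrist_force: [-0.0, 0.0, -3.3]
finger_gap: 0.0556
```

Emit:
carry_out([
  [-1,0,0,0.002,0,0,0],
  [-1,0,0,0.001,0,0,0],
  [-1,0,0,0.001,0,0,0],
  [-1,0,0,0,0,0,0],
  [-1,0,0,0,0,0,0],
])

```text
clock: 21.28
tcp_pos: [0.5345, -0.2569, 0.0874]
orientation: [-0.0, 0.679, 0.734, 0.0]
wrist_force: [-1.0, -0.0, -1.5]
finger_gap: 0.0556
```

Emit:
carry_out([
  [-1,0,0,0.0005,0,0,0],
  [-1,0,0.006,0,0,0,0],
  [-1,0,0.006,0,0,0,0],
  [-1,0,0.006,0,0,0,0],
  [-1,0,0.006,0,0,0,0],
  [-1,0,0.006,0,0,0,0],
  [-1,0,0,0,0,0,0],
  [-1,0,0,0,0,0,0],
])

```text
clock: 22.28
tcp_pos: [0.5651, -0.2547, 0.087]
orientation: [0.001, 0.679, 0.734, 0.0]
wrist_force: [0.5, -0.2, -0.8]
finger_gap: 0.0552
```

Emit:
carry_out([
  [-1,0,0.004,0,0,0,0],
  [-1,0,0.004,0,0,0,0],
  [-1,0,0.003,0,0,0,0],
  [-1,0,0,0,0,0,0],
])

```text
clock: 22.78
tcp_pos: [0.5758, -0.2538, 0.0867]
orientation: [0.0, 0.679, 0.734, 0.0]
wrist_force: [-1.6, 0.7, -1.1]
finger_gap: 0.0552
```

Emit:
carry_out([
  [-1,0,0.002,0,0,0,0],
  [-1,0,0.002,0,0,0,0],
  [-1,0,0,0,0,0,0],
  [-1,0,0,0,0,0,0],
])

```text
clock: 23.28
tcp_pos: [0.5796, -0.2535, 0.0868]
orientation: [0.0, 0.679, 0.734, 0.0]
wrist_force: [-0.9, 0.5, -1.6]
finger_gap: 0.0552
```

Emit:
carry_out([
  [-1,0,0.002,0,0,0,0],
  [-1,0,0.002,0,0,0,0],
  [-1,0,0,0,0,0,0],
])

```text
clock: 23.65
tcp_pos: [0.5837, -0.2531, 0.0867]
orientation: [0.0, 0.679, 0.734, 0.0]
wrist_force: [-1.1, -0.2, -0.3]
finger_gap: 0.0554
```

Emit:
carry_out([
  [-1,0,0.002,0,0,0,0],
  [-1,0,0.002,0,0,0,0],
  [-1,0,0,0,0,0,0],
])

```text
clock: 24.02
tcp_pos: [0.5877, -0.2529, 0.0868]
orientation: [0.0, 0.679, 0.734, 0.0]
wrist_force: [-0.9, 1.2, -0.4]
finger_gap: 0.0554
```

Emit:
carry_out([
  [-1,0,0.002,0,0,0,0],
  [-1,0,0.002,0,0,0,0],
  [-1,0,0,0,0,0,0],
  [-1,0,0,0,0,0,0],
])

```text
clock: 24.52
tcp_pos: [0.5916, -0.2525, 0.0868]
orientation: [0.0, 0.679, 0.734, 0.0]
wrist_force: [-0.4, 0.2, -1.6]
finger_gap: 0.0551
```

Emit:
carry_out([
  [-1,0,0.002,0,0,0,0],
  [-1,0,0.002,0,0,0,0],
  [-1,0,0,0,0,0,0],
  [-1,0,0,0,0,0,0],
])

```text
clock: 25.02
tcp_pos: [0.5955, -0.2522, 0.0868]
orientation: [0.0, 0.679, 0.734, 0.0]
wrist_force: [-1.9, -0.2, -1.0]
finger_gap: 0.0553
```

Emit:
carry_out([
  [-1,0,0.002,0,0,0,0],
  [-1,0,0.001,0,0,0,0],
  [-1,0,0,0,0,0,0],
  [-1,0,0,0,0,0,0],
])

```text
clock: 25.52
tcp_pos: [0.5978, -0.252, 0.0867]
orientation: [-0.0, 0.679, 0.734, -0.0]
wrist_force: [-5.0, -0.9, 0.8]
finger_gap: 0.055
```

Emit:
carry_out([
  [-1,0,0.001,0,0,0,0],
  [-1,0,0.001,0,0,0,0],
  [-1,0,0,0,0,0,0],
  [-1,0,0,0,0,0,0],
])

```text
clock: 26.02
tcp_pos: [0.5993, -0.2519, 0.0867]
orientation: [-0.001, 0.679, 0.734, -0.001]
wrist_force: [-6.4, -1.2, 1.4]
finger_gap: 0.0552
```

Emit:
carry_out([
  [-1,0,0,0,0,0,0],
])

```text
clock: 26.15
tcp_pos: [0.5993, -0.2519, 0.0867]
orientation: [-0.001, 0.679, 0.734, -0.001]
wrist_force: [-5.5, -0.5, 2.2]
finger_gap: 0.0551
```

Emit:
carry_out([
  [-1,0,0.001,0,0,0,0],
  [-1,0,0.001,0,0,0,0],
  [-1,0,0.0005,0,0,0,0],
  [-1,0,0,0,0,0,0],
])

```text
clock: 26.65
tcp_pos: [0.6009, -0.2517, 0.0867]
orientation: [-0.001, 0.68, 0.734, -0.001]
wrist_force: [-8.2, -1.4, 3.6]
finger_gap: 0.0551
```

Emit:
carry_out([
  [-1,0,0,0,0,0,0],
  [-1,0,0,0,0,0,0],
])

```text
clock: 26.9
tcp_pos: [0.6009, -0.2517, 0.0867]
orientation: [-0.001, 0.68, 0.734, -0.001]
wrist_force: [-8.5, -0.8, 2.9]
finger_gap: 0.0554
```

Emit:
carry_out([
  [-1,0,0,0,0,0,0],
  [-1,0,0,0,0,0,0],
])

```text
clock: 27.15
tcp_pos: [0.6009, -0.2517, 0.0867]
orientation: [-0.001, 0.68, 0.734, -0.001]
wrist_force: [-8.6, -1.2, 3.2]
finger_gap: 0.0553
```

Emit:
carry_out([
  [-1,0,0.001,0,0,0,0],
  [-1,0,0,0,0,0,0],
  [-1,0,0,0,0,0,0],
  [-1,0,0,0,0,0,0],
  [-1,0,0,0,0,0,0],
  [-1,0,0,0,0,0,0],
  [-1,0,0,0,0,0,0],
  [-1,0,0,0,0,0,0],
  [-1,0,0,0,0,0,0],
  [-1,0,0,0,0,0,0],
])

```text
clock: 28.4
tcp_pos: [0.6017, -0.2517, 0.0867]
orientation: [-0.002, 0.68, 0.734, -0.001]
wrist_force: [-9.7, 0.3, 4.1]
finger_gap: 0.0555
```

Emit:
carry_out([
  [-1,0,-0.002,0,0,0,0],
  [-1,0,-0.003,0,0,0,0],
  [-1,0,-0.005,0,0,0,0],
  [-1,0,-0.006,0,0,0,0],
  [-1,0,-0.006,0,0,0,0],
  [-1,0,-0.006,0,0,0,0],
  [-1,0,-0.006,0,0,0,0],
  [-1,0,-0.006,0,0,0,0],
  [-1,0,-0.006,0,0,0,0],
  [-1,0,-0.004,0,0,0,0],
  [-1,0,0,0,0,0,0],
  [-1,0,0,0,0,0,0],
])

```text
clock: 29.9
tcp_pos: [0.5534, -0.2555, 0.0866]
orientation: [-0.0, 0.679, 0.734, -0.0]
wrist_force: [-2.0, -1.1, -0.9]
finger_gap: 0.0551
```

Jar is now at about +13 mm along the stand, with its weight mostly on the slab. Releasing.

Emit:
carry_out([
  [-0.2,0,0,0,0,0,0],
  [0.4,0,0,0,0,0,0],
  [1,0,0,0,0,0,0],
  [1,0,0,0,0,0,0],
  [1,0,0,0,0,0,0],
  [1,0,0,-0.02,0,0,0],
  [1,0,0,-0.04,0,0,0],
  [1,0,0,-0.05,0,0,0],
  [1,0,0,-0.03,0,0,0],
  [1,0,-0.05,0,0,0,0],
  [1,0,-0.05,0,0,0,0],
  [1,0,-0.03,0,0,0,0],
  [1,0,0,0,0,0,0],
  [1,0,0,0,0,0,0],
  [1,0,0,0,0,0,0],
  [1,0,0,0,0,0,0],
])

```text
clock: 31.9
tcp_pos: [0.4251, -0.2654, 0.2265]
orientation: [-0.0, 0.679, 0.734, 0.0]
wrist_force: [0.5, -1.3, -0.8]
finger_gap: 0.0853
```

```bash
python3 look.py s3.png; python3 - <<'E'
from h import *
c=snap('top','t3.png')
w=c['color'][130:290,180:400]
cv2.imwrite('pics/t3c.png',cv2.resize(w[:,:,::-1],None,fx=3.5,fy=3.5,interpolation=3))
for n,X in {'jarlid':(.5534,-.2555,.112),'panLlid':(.6107,.1696,.18)}.items(): print(n,((proj(c,X)-[180,130])*3.5).round(0))
E
```

```text
31.95 [ 0.42493912 -0.26536042  0.22649198]
jarlid [650. 262.]
panLlid [ 78. 189.]
```

View pics/cs3.png

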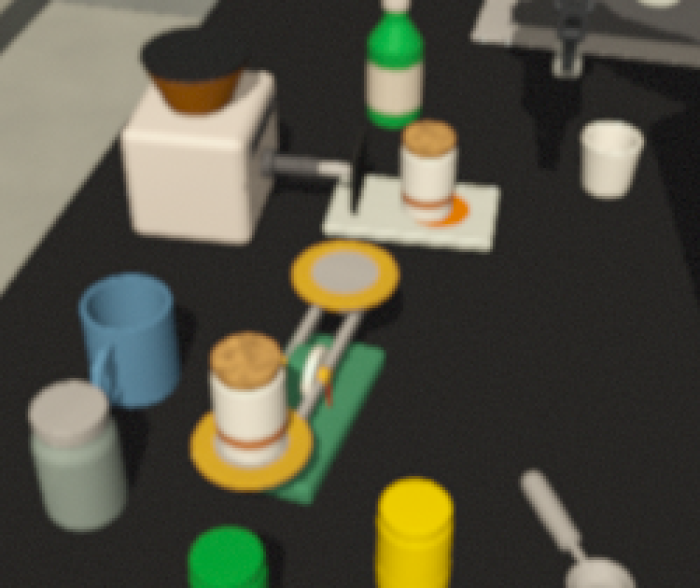

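View pics/t3c.png

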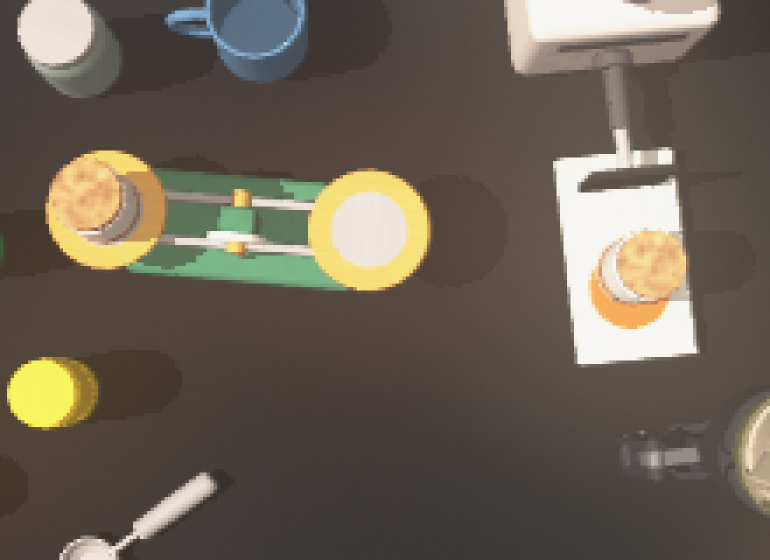

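The heavier jar stands upright on the stand: its lid is at (650,265), predicted (650,262), and it is well clear of the plate. The lighter jar stands upright, centred on the left pan (top crop about 88,195), and the arm is clear.

```bash
python3 -c "
from workcell import env
print(env.hand_in())"
```

```text
the job is handed in; nothing more can be done
None
```

I weighed both canisters on the balance. The right pan, carrying the canister that first stood nearer the robot, swung down the full 16 mm, so I took that one as the heavier. I slid it along the stand into the push plate, held it for a second, drew it back and let go. The job was handed in at about 32 s; no verdict was reported.

- **Push:** the wrist read 8.2–9.7 N along the stand over roughly 1.75 s of holding. I estimate 7–8.5 N of that reached the plate, the rest being friction on the slab. The plate force itself could not be measured.
- **Weights:** the wrist readings while lifting (about 3.4 N for the first canister, 2.9–3.8 N for the second) were too noisy to tell them apart. The choice rests on the balance alone.
- **Final check:** in the last pictures the heavier canister stands upright about 13 mm beyond the spot, clear of the plate. The lighter stands upright near the middle of the left pan. The arm is clear, and nothing else in the pictures looks moved. No check failed.

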